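Lock the blade frame into a vegetable dicer with its cam knob

ROBOT

A 6-joint arm with a two-finger parallel gripper is mounted at the origin on the work surface. World frame = base frame: x ahead of the robot, y to its left, z up, the work surface at z = 0. Lengths are in mm, angles in rad, forces in N, time in s.
With the tool pointing down it reaches from about 350 to 775 mm from the base axis. Payload 7.3 kg.
Tool frame: the origin (TCP) lies at the very end of the fingers, on their centre line; the grasp point (between the pads) lies ctrl.tcp_to_grasp behind it (ctrl.tcp_to_grasp is the distance from the TCP to the grasp point, in mm); z points along the fingers, y is the direction in which the jaws open and shut (so a half turn about z gives the same grasp; the last joint's range is limited). The gripper opens to 92 mm and grips with 3 to 60 N. Pads are 19 mm wide; open, the fingers measure 130 mm over their backs; the gripper's body (75 mm by 190 mm) begins 47 mm behind the grasp point.
Start: joints at [1.003, 0.342, 1.524, -0, 1.275, -0.146], TCP at [214.925, 479.012, 226.741] pointing down, gripper open.
Joint ranges: [-2.53, 2.53], [-0.77, 2.02], [0.04, 2.7], [-1, 4.14], [0.28, 2.66], [-3.11, 3.11]. Speed limits (rad/s): [2.57, 2.57, 3.14, 3.14, 3.14, 3.14].

INTERFACE

Orientations are given as [roll, pitch, yaw] about the fixed x, y, z axes, in that order (R = Rz(yaw) Ry(pitch) Rx(roll)).
In Python, from rig import ctrl, set_gripper, solver, status, vision, job_done gives the robot as it stands. Calls block until the motion is done:
- ctrl.move_pose(position, orientation): joint-space move of the TCP to a pose.
- ctrl.line_to(position, attitude=None, speed=150, f_stop=None): straight line of the TCP; attitude=None keeps the orientation; speed is the mean speed in mm/s. With f_stop (N) it stops when the force on the tool has changed by that much, and returns True; else False.
- ctrl.move_joints(angles): joint-space move.
- set_gripper(opening, grasp_force=None): finger opening in mm; grasp_force is the grip in N (None keeps the last); returns when the fingers have stopped.
- ctrl.pause(seconds).
- solver.solve_ik(position, orientation): joint angles nearest the present ones, or None.
- status.sense(): the state.
- vision.camera(name): name is "scene" or "top"; returns the picture (420x560x3 uint8, red, green, blue); there is no depth.
- vision.camera_model(name): a dict with "intrinsics" (3x3 intrinsics, pixels), "dist" ([k1, k2, p1, p2, k3] as OpenCV has them; the pictures are not rectified), "R" (3x3) and "t" (3): a world point X has camera coordinates R X + t. Camera axes: x right, y down, z forward; pixel columns grow to the right and rows downward; lengths in mm; the calibration is good to about 2 mm. A picture is of the moment at which its call begins. camera_model takes no time and is no camera call.
A pose or a line that the arm cannot do raises ctrl.PlanningError and nothing moves.
- job_done(): hands the job in, once; it reports no verdict.
The state is a dict: "time": time; "joint_pos": joint angles; "joint_vel": joint speeds; "tau": joint torques, N m; "ee_pos": TCP position; "orientation": TCP orientation; "ft_force": force on the tool from outside, world axes, zero at the start; "ft_torque": the same for the moment, N m; "width": finger opening in mm.
Only numpy, scipy, OpenCV 4.12 (cv2) and the standard library are available. Lean on these libraries where they do the work, as an engineer would, in place of code of your own. Each camera call takes 0.05 s, during which the arm holds its last target.

TASK

The bench dicer has been washed and its blade frame is only part-way in: slide the blade frame fully home under the two rear lugs, pushing gently so that the blades are not strained. Then turn the cam knob clockwise until the sprung plunger drops into the notch of the cam and locks it; stop there, do not force the knob on past the notch, and let go. Leave the other things on the bench alone.

Things in the scene. Friction and masses are not known exactly. Their poses are not given: they have to be found in the camera images.
- dicer: Fixed cast-aluminium base of a push-down vegetable dicer on legs (push head off). Origin on the bench under its deck's middle; x towards the rear stops, y left. Deck 270 x 170 mm, its top 120 mm up. The blade frame slides along x between two low rails (6 mm high, 1.5 mm play each side). A wing on the -y side carries the cam knob, its upright axis at x 20, y -98 mm.
- rear_stop (a point): Midway between the two rear stops (at y -36 and +36 mm), on the line of their faces, dicer x = 95 mm, at deck height. Their lugs reach 10 mm over the frame's rear edge, 24.5 to 30 mm above the deck.
- blade_frame: Loose stainless blade frame on the deck, 150 (x) x 124 (y) x 22 mm high, about 0.5 kg, a grid of thin blades inside; origin under its middle, axes as the dicer's. It starts 16 to 42 mm short of home and slides at 2 to 4 N; home at dicer x = 20 mm, rear wall on the stops. Each side wall has a 62 mm gap with a 7 mm high ledge, over which the cam's lobe swings when the frame is home.
- frame_edge (a point): Middle of the frame's outer front face (the side away from the rear stops), 11 mm above the deck: the place to push, towards +x of the dicer. The face is 22 mm high and 124 mm wide, with bare deck in front of it. With the frame home it is at dicer x = -55 mm, y = 0.
- knob_grip (a point): On the cam knob's upright axis, 50 mm above the deck, at grip height. A black bar 48 mm long (this point's x) and 14 mm thick (its y), 29 to 63 mm above the deck. Under it, up to 24 mm above the deck: a steel index cam (largest radius 36 mm) and a half-moon lobe (42 mm). Locks clockwise seen from above (this point's yaw falls). It stays where it is left.
- cam_center (a point): On the knob's axis, 20 mm above the deck, in the index cam, whose notch meets the plunger 1.1 to 3 rad after the start, differently each time: the plunger's block (46 to 80 mm from the axis on the -y side, top 25 mm above the deck) is set along a curved slot. Turning takes under 0.1 N m; dropping in, the plunger pulls the knob on with 0.2 to 0.4 N m; the shoulder past it resists.
- plunger (a joint): How far the sprung plunger is pushed out by the cam, away from the knob's axis (m): about 0 (-0.001 to 0.0005) at the bottom of the notch, 0.0022 at the start, rising to 0.0045 on the crest just before the notch, above 0.0057 if the knob is forced past the notch up the shoulder, which is a fault. Its spring gives 6 N in the notch, 8 N on the crest.
- spare_frame: Bystander: a second blade frame of the same outline with a coarser grid, lying on the bench left of the dicer; origin under its middle.
- squeeze_bottle: Bystander: clear bottle, 60 mm wide and 190 mm high, on the bench; origin under its middle.
- spice_tub: Bystander: clear jar with a white cap, 96 mm wide and 110 mm high, on the bench; origin under its middle.

How it is judged (in metres and radians):
On the way, in this order (a step that is already met when the one before it is completed fails the run):
1. the blade frame is fully home against the rear stops, within 2 mm (x of blade_frame in the frame of dicer above 0.018 m), for 0.2 s.
2. the plunger has dropped into the notch of the cam (value of joint plunger below 0.0015 m), for 0.2 s.
At the end, for the whole second after the job is handed in: The blade frame is home against the rear stops within 2 mm and lies flat on the deck (within 3 mm), the plunger has dropped to within 1.5 mm of the bottom of the cam's notch, and the robot has let go (x of blade_frame in the frame of dicer above 0.018 m and z of blade_frame in the frame of dicer below 0.123 m and value of joint plunger below 0.0015 m); the robot touches nothing.
It fails at once if the knob is forced past the notch, up the shoulder (plunger pushed out more than 5.7 mm) (value of joint plunger above 0.0057 m).
It fails at once if the blade frame is pushed with more than 30 N (contact force between any of the arm, the fingers and blade_frame above 30 N).
It fails at once if a bystander is moved more than 30 mm (distance of any of spare_frame, squeeze_bottle, spice_tub from where it was at the start of the episode above 0.03 m).
It also fails if it takes over 72 s, if anything falls off the work surface, if the arm or the gripper's body presses on something with over 40 N, if the wrist force passes 120 N, or if a joint passes its speed limit or range.

## Working session

There is one attempt and no reset: what is moved stays moved. The work goes in short steps, each a Python script; the robot and the scene stay as the last script left them, time stands still between calls to the robot, and variables do not carry over. Pictures are saved under pics/ and viewed, and the job is handed in when it is done.

```bash
mkdir -p pics; ls
python3 - <<'E'
from rig import ctrl,status,vision
import cv2
for n in("scene","top"):
    cv2.imwrite(f"pics/{n}0.png",vision.camera(n)[:,:,::-1])
    m=vision.camera_model(n);print(n,m)
print(status.sense(),ctrl.tcp_to_grasp)
E
```

```text
pics
scene {'intrinsics': array([[544.50816405,   0.        , 270.27432105],
       [  0.        , 544.50816405, 204.42321934],
       [  0.        ,   0.        ,   1.        ]]), 'dist': array([-0.13609264,  0.        ,  0.        ,  0.        ,  0.        ]), 'R': array([[ 0.25327173,  0.96727241, -0.01541131],
       [ 0.51432115, -0.14812897, -0.84470798],
       [-0.81934558,  0.20601429, -0.53500554]]), 't': array([-201.42384344, -194.24429793, 1749.85467823])}
top {'intrinsics': array([[527.1688467 ,   0.        , 277.25650038],
       [  0.        , 527.1688467 , 203.72356645],
       [  0.        ,   0.        ,   1.        ]]), 'dist': array([-0.02594439,  0.        ,  0.        ,  0.        ,  0.        ]), 'R': array([[ 2.76541497e-02, -9.99610398e-01,  3.78144792e-03],
       [-9.93263848e-01, -2.79040177e-02, -1.12464638e-01],
       [ 1.12526339e-01, -6.45861593e-04, -9.93648532e-01]]), 't': array([   8.59572535,  634.0683331 , 1265.58916941])}
{'time': 0.1, 'joint_pos': array([ 1.00300254e+00,  3.42628366e-01,  1.52489731e+00, -7.90704616e-06,
        1.27541678e+00, -1.46004139e-01]), 'joint_vel': array([-0.00133325, -0.00061953, -0.00109678,  0.00035108,  0.00012344,
       -0.00104288]), 'tau': array([ 1.37498180e-03, -4.32005167e+01, -2.44695067e+01,  7.17864675e-02,
        5.25536493e-02, -7.09362280e-05]), 'ee_pos': array([214.72119147, 478.69010599, 226.13571753]), 'orientation': array([-3.14025611e+00, -1.88896864e-04,  2.71980519e+00]), 'ft_force': array([ 0.47050377,  1.24101001, -0.44798564]), 'ft_torque': array([-0.06256853,  0.02746936,  0.04095206]), 'width': 91.76675289327625} 18.8
```

View pics/scene0.png

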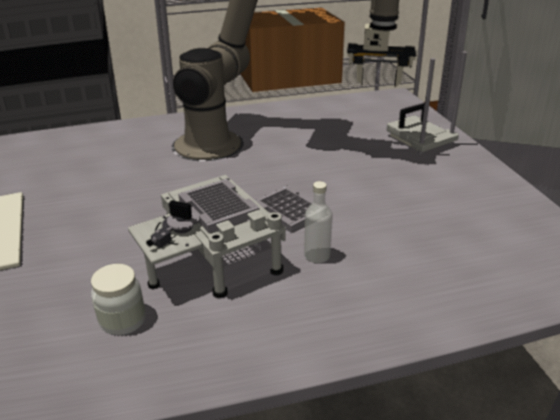

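View pics/top0.png

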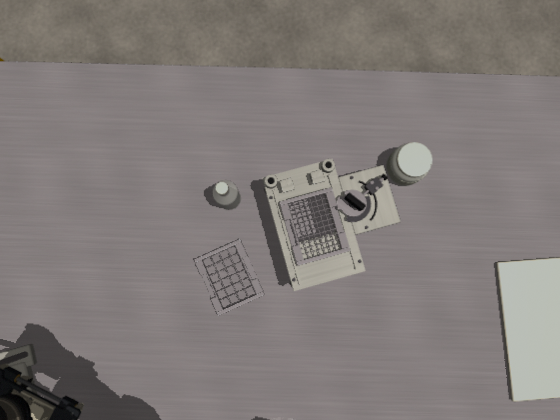

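Run:
```python
import cv2
a=cv2.imread("pics/top0.png");cv2.imwrite("pics/top0z.png",cv2.resize(a[90:290,150:400],None,fx=3,fy=3,interpolation=cv2.INTER_CUBIC))
```

```text
(no output)
```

View pics/top0z.png

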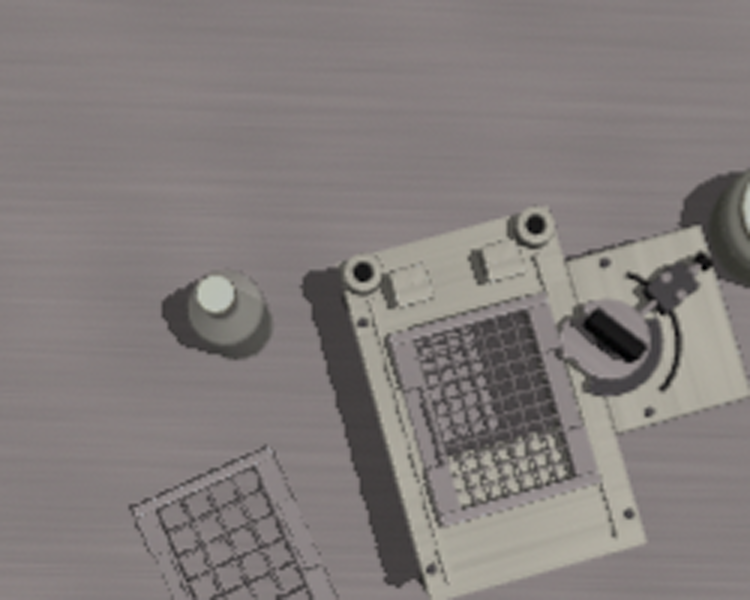

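```bash
cat > h.py <<'E'
import numpy as np,cv2
from scipy.optimize import least_squares
from rig import vision
M={n:vision.camera_model(n) for n in("scene","top")}
def proj(n,P):
    m=M[n];return cv2.projectPoints(np.float64(P).reshape(-1,3),cv2.Rodrigues(m["R"])[0],m["t"],m["intrinsics"],np.float64(m["dist"]))[0][:,0]
def pt(n,uv,z):
    m=M[n];u=cv2.undistortPoints(np.float64([[uv]]),m["intrinsics"],np.float64(m["dist"]))[0,0]
    d=m["R"].T@np.array([u[0],u[1],1]);c=-m["R"].T@m["t"];return c+d*(z-c[2])/d[2]
def W(p,P):
    P=np.float64(P).reshape(-1,3);c,s=np.cos(p[2]),np.sin(p[2])
    return np.c_[p[0]+c*P[:,0]-s*P[:,1],p[1]+s*P[:,0]+c*P[:,1],P[:,2]]
def fit(obs,p0):
    # obs: list (cam,uv,local P)
    f=lambda p:np.concatenate([proj(n,W(p,P))[0]-uv for n,uv,P in obs])
    r=least_squares(f,p0,x_scale=[10,10,.1]);return r.x,r.fun.reshape(-1,2)
E
python3 - <<'E'
from h import *
z=lambda u,v:np.array([150+(u-1)/3,90+(v-1)/3])
D=[("top",z(548,207),[135,-85,120]),("top",z(645,543),[-135,-85,120]),("top",z(342,265),[135,85,120]),("top",z(434,603),[-135,85,120])]
p,r=fit(D,[600,0,0]);print(p,r)
p,r=fit(D,[600,0,.3]);print(p)
for uv in [(390,335),(545,295),(596,475),(440,525)]:
    w=pt("top",z(*uv),142);c,s=np.cos(p[2]),np.sin(p[2]);d=w[:2]-p[:2];print("frame",c*d[0]+s*d[1],-s*d[0]+c*d[1])
k=pt("top",z(612,330),183);d=k[:2]-p[:2];print("knob",k,c*d[0]+s*d[1],-s*d[0]+c*d[1])
# overlay
for n,(x0,x1,y0,y1) in {"top":(190,400,130,300),"scene":(120,300,160,310)}.items():
    im=cv2.imread(f"pics/{n}0.png");S=4
    b=cv2.resize(im[y0:y1,x0:x1],None,fx=S,fy=S,interpolation=cv2.INTER_CUBIC)
    b=b[:600,:800]
    def pl(P,col,cl=True):
        q=((proj(n,W(p,P))-[x0,y0]+.5)*S-.5);cv2.polylines(b,[np.int32(np.round(q))],cl,col,1)
    pl([[135,-85,120],[-135,-85,120],[-135,85,120],[135,85,120]],(0,0,255))
    t=np.linspace(0,6.28,60)
    pl(np.c_[20+36*np.cos(t),-98+36*np.sin(t),0*t+144],(0,255,0))
    pl([[20,-98,120],[20,-98,183]],(255,0,0),0)
    for dx in(-15,):
        f=20+dx;pl([[f+75,-62,142],[f-75,-62,142],[f-75,62,142],[f+75,62,142]],(255,255,0))
    cv2.imwrite(f"pics/ov_{n}.png",b)
E
```

```text
[ 5.79935018e+02 -5.86439413e+01  2.96325250e-01] [[ 0.5830995  -0.19661391]
 [ 1.00599489  0.2562443 ]
 [-1.09398596 -0.46705491]
 [-0.49527051  0.35165499]]
[ 5.79935018e+02 -5.86439412e+01  2.96325256e-01]
frame 68.42449461573949 62.403940521630105
frame 66.71711138622543 -59.06000504324774
frame -74.24502313819838 -58.30089037090761
frame -79.01186667516089 64.38875847560863
knob [ 630.55553978 -140.80256778  183.        ] 24.423332942744363 -93.35940183931389
```

View pics/ov_top.png

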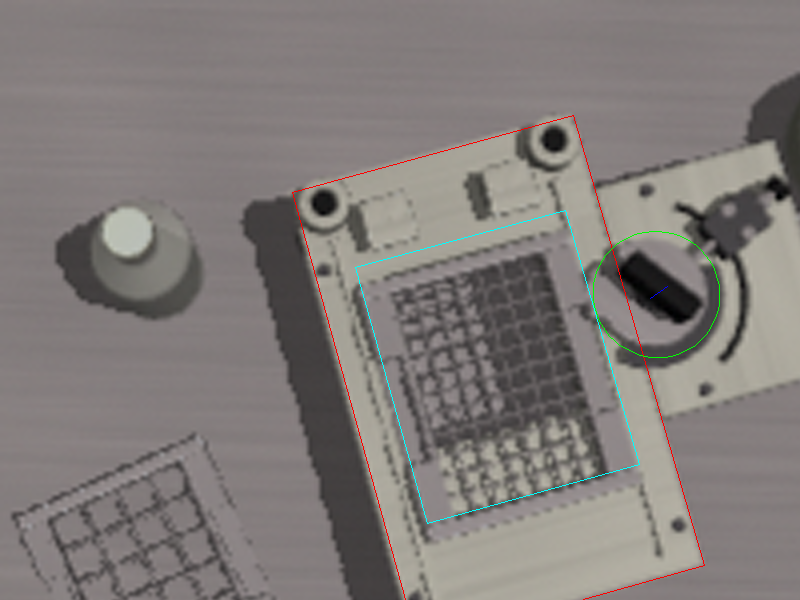

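View pics/ov_scene.png

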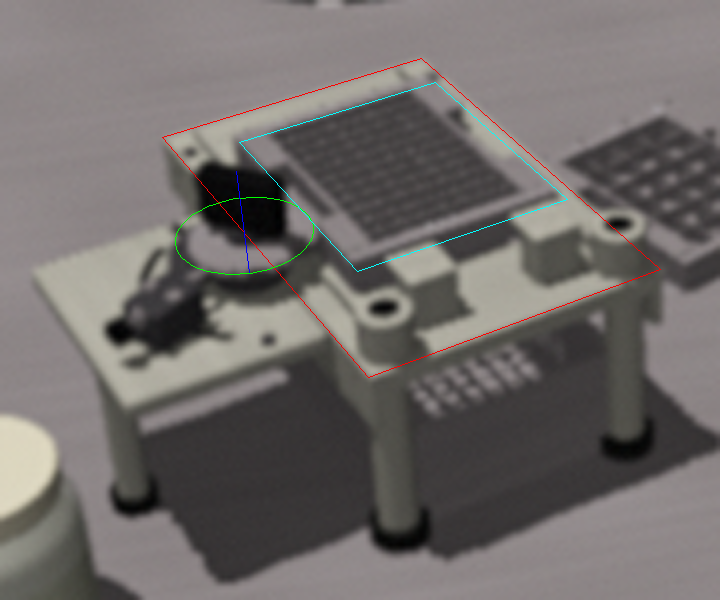

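Run:
```python
from h import *
from rig import solver,ctrl
z=lambda u,v:np.array([150+(u-1)/3,90+(v-1)/3]); s4=lambda u,v:np.array([120+(u-1.5)/4,160+(v-1.5)/4])
C=[[135,-85,120],[-135,-85,120],[135,85,120],[-135,85,120]]
D=[("top",z(548,207),C[0]),("top",z(645,543),C[1]),("top",z(342,265),C[2]),("top",z(434,603),C[3])]
E=[("scene",s4(368,378),C[0]),("scene",s4(165,140),C[1]),("scene",s4(660,272),C[2]),("scene",s4(423,62),C[3])]
p,r=fit(E,[580,-58,.3]);print("scene",p,r.round(1).tolist())
p,r=fit(D+E,[580,-58,.3]);print("both",p,r.round(1).tolist())
k=pt("scene",s4(240,178),183);print("knob scene",k, "pred",W(p,[20,-98,183]))
for y in (p[2],p[2]-np.pi):
  for P in ([-110,0,200],[-105,0,126],[-50,0,126]):
    q=solver.solve_ik(W(p,P)[0],[np.pi,0,y]);print(y,P,q)
kp=W(p,[20,-98,151.5])[0]
for y in np.arange(-6.2,6.3,.4):
    q=solver.solve_ik(kp,[np.pi,0,y]);print(round(y,2),None if q is None else np.round(q,2))
```

```text
scene [ 5.82267891e+02 -5.83521794e+01  2.90417349e-01] [[-0.0, 0.4], [-0.4, -0.4], [0.3, 0.2], [0.1, -0.5]]
both [ 5.80559333e+02 -5.84374645e+01  2.93721308e-01] [[0.7, -0.4], [0.8, 0.1], [-1.1, -0.9], [-0.8, 0.0], [0.1, -0.1], [-0.6, -0.7], [0.1, -0.4], [-0.3, -0.8]]
knob scene [ 635.15132179 -145.47110497  183.        ] pred [[ 628.07537878 -146.45010777  183.        ]]
0.2937213078707588 [-110, 0, 200] [-3.46317535e-01  2.91727546e-01  1.67599098e+00 -4.44089210e-16
  1.17387412e+00  9.30757483e-01]
0.2937213078707588 [-105, 0, 126] [-3.40121622e-01  3.86469427e-01  1.76692912e+00 -4.44089210e-16
  9.88194106e-01  9.36953397e-01]
0.2937213078707588 [-50, 0, 126] [-2.78607287e-01  4.66017001e-01  1.63155780e+00 -4.44089210e-16
  1.04401786e+00  9.98467732e-01]
-2.8478713457190343 [-110, 0, 200] [-0.34631754  0.29172755  1.67599098  0.          1.17387412 -2.21083517]
-2.8478713457190343 [-105, 0, 126] [-0.34012162  0.38646943  1.76692912  0.          0.98819411 -2.20463926]
-2.8478713457190343 [-50, 0, 126] [-0.27860729  0.466017    1.6315578   0.          1.04401786 -2.14312492]
[... 660 characters left out ...]
.62  1.27 -0.    1.25  1.42]
0.2 [-0.35  0.62  1.27 -0.    1.25  1.02]
0.6 [-0.35  0.62  1.27 -0.    1.25  0.62]
1.0 [-0.35  0.62  1.27 -0.    1.25  0.22]
1.4 [-0.35  0.62  1.27  0.    1.25 -0.18]
1.8 [-0.35  0.62  1.27  0.    1.25 -0.58]
2.2 [-0.35  0.62  1.27  0.    1.25 -0.98]
2.6 [-0.35  0.62  1.27  0.    1.25 -1.38]
3.0 [-0.35  0.62  1.27  0.    1.25 -1.78]
3.4 [-0.35  0.62  1.27  0.    1.25 -2.18]
3.8 [-0.35  0.62  1.27  0.    1.25 -2.58]
4.2 [-0.35  0.62  1.27  0.    1.25 -2.98]
4.6 [-0.35  0.62  1.27 -0.    1.25  2.91]
5.0 [-0.35  0.62  1.27 -0.    1.25  2.51]
5.4 [-0.35  0.62  1.27 -0.    1.25  2.11]
5.8 [-0.35  0.62  1.27 -0.    1.25  1.71]
6.2 [-0.35  0.62  1.27 -0.    1.25  1.31]
```

```bash
cat >> h.py <<'E'
DP=np.array([580.6,-58.4,.2937])
E
python3 - <<'E'
from h import *
from rig import *
y=DP[2]
ctrl.move_pose(W(DP,[-112,0,240])[0],[np.pi,0,y]); set_gripper(50)
ctrl.line_to(W(DP,[-112,0,128])[0],speed=100)
s=status.sense();print(s['time'],s['ft_force'],s['ee_pos'],s['width'])
ctrl.pause(.2)
f0=status.sense()['ft_force']
for x in range(-108,-44,4):
    hit=ctrl.line_to(W(DP,[x,0,128])[0],speed=14,f_stop=9)
    s=status.sense();d=s['ee_pos'][:2]-DP[:2];f=s['ft_force']-f0
    c,sn=np.cos(y),np.sin(y)
    print(x,hit,(c*d[0]+sn*d[1]).round(2),(c*f[0]+sn*f[1]).round(2),round(s['time'],2))
    if hit or c*f[0]+sn*f[1]<-9:break
cv2.imwrite("pics/top1.png",vision.camera("top")[:,:,::-1])
cv2.imwrite("pics/scene1.png",vision.camera("scene")[:,:,::-1])
E
```

```text
4.4417 [-0.35716457 -0.6300435  -0.07233269] [473.78908689 -90.94336358 128.54123531] 50.02858642018681
-108 False -107.93 -0.51 5.08
-104 False -103.95 0.13 5.51
-100 False -99.95 -0.19 5.94
-96 False -95.95 0.83 6.38
-92 False -91.95 0.14 6.81
-88 False -88.17 -2.12 7.24
-84 False -83.45 -0.72 7.67
-80 False -79.8 -0.94 8.11
-76 False -75.72 -2.23 8.54
-72 False -71.66 -0.33 8.97
-68 False -67.66 -0.47 9.41
-64 False -64.47 -4.97 9.84
-60 True -64.79 0.02 10.06
```

Run:
```python
from h import *
from rig import *
y=DP[2];c,sn=np.cos(y),np.sin(y)
f0=status.sense()['ft_force']
for x in (-64,-62,-60,-58):
    hit=ctrl.line_to(W(DP,[x,0,128])[0],speed=8,f_stop=13)
    s=status.sense();d=s['ee_pos'][:2]-DP[:2];f=s['ft_force']
    print(x,hit,(c*d[0]+sn*d[1]).round(2),(c*f[0]+sn*f[1]).round(2),round(s['time'],2))
    if hit or c*f[0]+sn*f[1]<-10:break
ctrl.pause(.3);f=status.sense()['ft_force'];print(c*f[0]+sn*f[1])
ctrl.line_to(W(DP,[-85,0,128])[0],speed=80)
ctrl.line_to(W(DP,[-140,0,250])[0],speed=200)
cv2.imwrite("pics/top2.png",vision.camera("top")[:,:,::-1])
cv2.imwrite("pics/scene2.png",vision.camera("scene")[:,:,::-1])
p=DP
for n,(x0,x1,y0,y1) in {"top":(240,400,130,280),"scene":(120,300,160,310)}.items():
    im=cv2.imread(f"pics/{n}2.png");S=4
    b=cv2.resize(im[y0:y1,x0:x1],None,fx=S,fy=S,interpolation=cv2.INTER_CUBIC)
    b=b[:600,:800]
    cv2.imwrite(f"pics/z2_{n}.png",b)
print(status.sense()['time'])
```

```text
-64 False -64.55 -2.91 10.55
-62 False -64.5 -10.74 10.95
-11.51874046461771
12.6
```

View pics/z2_top.png

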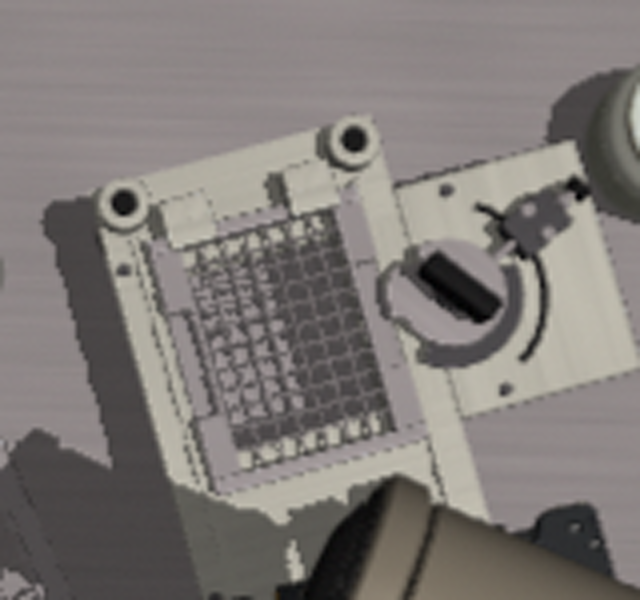

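View pics/z2_scene.png

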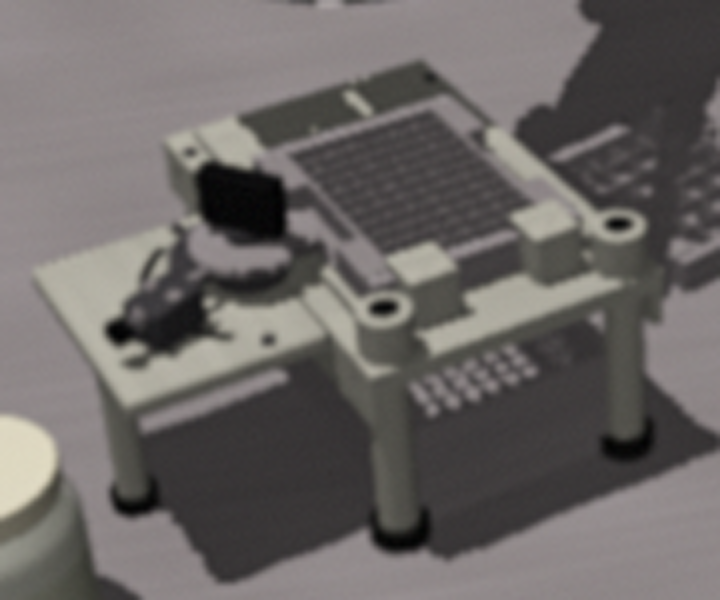

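```bash
cat >> h.py <<'E'
from scipy.optimize import minimize
def bar(n,k,S=8,win=None):
    B=np.array([[sx*24,sy*7,zz] for sx in(-1,1) for sy in(-1,1) for zz in(149,183)],float)
    q=(proj(n,W(k,B))-win[:2]+.5)*S-.5
    m=np.zeros((win[3]*S,win[2]*S),np.uint8);cv2.fillConvexPoly(m,cv2.convexHull(np.int32(np.round(q))),255);
    return cv2.resize(m,(win[2],win[3]),interpolation=cv2.INTER_AREA)/255.
def fitbar(ims,p0):
    T={}
    for n,im in ims.items():
        u=proj(n,[[p0[0],p0[1],166]])[0];win=np.array([int(u[0])-20,int(u[1])-20,40,40])
        g=cv2.cvtColor(im,cv2.COLOR_RGB2GRAY)[win[1]:win[1]+40,win[0]:win[0]+40].astype(float)
        T[n]=(win,np.clip((75-g)/45,0,1))
    def cost(k):
        c=0
        for n,(w,g) in T.items():
            m=bar(n,k,win=w);mm=cv2.dilate(m,np.ones((7,7)))  # ignore far dark things
            c+=(((m-g)**2)*(mm>0)).sum()+ ((mm==0)*0).sum()
        return c
    best=None
    for y in np.linspace(-.3,.3,5)+p0[2]:
        r=minimize(cost,[p0[0],p0[1],y],method="Nelder-Mead",options=dict(initial_simplex=[[p0[0],p0[1],y],[p0[0]+5,p0[1],y],[p0[0],p0[1]+5,y],[p0[0],p0[1],y+.15]],xatol=.02,fatol=.02))
        if best is None or r.fun<best.fun:best=r
    return best.x,best.fun
E
python3 - <<'E'
from h import *
I={n:cv2.imread(f"pics/{n}2.png")[:,:,::-1].copy() for n in("top","scene")}
print("pred",W(DP,[20,-98,166]))
print(fitbar(I,[628,-146,.85]))
for n in I: print(n,fitbar({n:I[n]},[628,-146,.85]))
g=cv2.cvtColor(I["top"],cv2.COLOR_RGB2GRAY);u=proj("top",[[628,-146,166]])[0].astype(int);print(g[u[1]-12:u[1]+13,u[0]-12:u[0]+13])
E
```

```text
pred [[ 628.11417059 -146.41365572  166.        ]]
(array([ 628.09010107, -144.62420735,    0.85297168]), np.float64(88.1028339527532))
top (array([ 627.8943382 , -142.96163736,    0.92453573]), np.float64(15.466620530565166))
scene (array([ 632.4074152 , -145.96469722,    0.75826071]), np.float64(35.76466828997394))
[[152 178 175 177 178 180 181 180 173 167 167 170 175 178 183 181 180 179
  180 175 147  91  83  55  23]
 [153 175 175 167 136 140 154 155 153 149 149 151 155 156 159 167 174 179
  180 180 159  92  90  76  70]
 [126 114 124 143 142 141 146 144 146 146 145 145 146 149 150 152 156 165
  176 165 111  91  89  92 122]
 [ 95  83 103 144 148 148 135 104 128 146 147 147 145 147 148 150 149 151
  148 125  92  90  99 125 141]
 [ 88  77 101 156 142 110  68  47  71 114 146 147 148 147 147 148 150 150
  148 135 108 103 132 144 130]
 [ 87  81  90 108 108  49  21  26  32  65 115 146 147 149 147 147 148 150
  150 148 136 127 144 158 170]
 [ 88  78  79  70  51  20  28  28  27  33  59  96 128 149 149 148 148 148
  150 150 148 144 150 175 180]
 [ 78  74  67  34  18  29  29  26  27  28  28 
[... 1144 characters left out ...]
30  98  48  53  35  22   9   2   9  15
   25  30  32  26  81 129  92]
 [153 154 155 155 154 153 152 150 150 143 124  72  70  64  44   6   7   7
   15  25  28  63 117 124  77]
 [156 152 154 156 157 156 154 152 152 151 149 126  77  74  71  58  19   6
    7   8  41 101 135  97  75]
 [118 151 152 154 155 157 156 155 153 151 152 150 140 140 140 124  60  29
   39  94 136 138 123  79  73]
 [105 144 151 151 153 155 156 155 156 153 152 152 154 153 152 149 139 137
  138 146 146 120  86  75  75]
 [ 91 111 146 151 152 153 155 156 157 156 154 153 153 153 153 153 152 152
  152 148 128  95  74  74  74]
 [116  90 102 133 160 153 153 156 156 156 156 155 154 153 153 154 153 153
  144 115  89  77  73  74  75]]
```

Run:
```python
from h import *
from rig import *
K=[629,-145.5]; y=.87+np.pi
ctrl.move_pose([*K,230],[np.pi,0,y-2*np.pi])
s=status.sense();print(s['time'],s['joint_pos'],s['orientation'])
ctrl.pause(.2);f0=status.sense()
print(ctrl.line_to([*K,153],speed=80,f_stop=8))
s=status.sense();print(s['ee_pos'],s['ft_force'],s['ft_torque'])
cv2.imwrite("pics/scene3.png",cv2.resize(vision.camera("scene")[160:310,100:300,::-1],None,fx=4,fy=4))
set_gripper(10,8)
ctrl.pause(.2)
for i in range(5):
    s=status.sense();print(s['width'],s['ft_force']-f0['ft_force'],s['ft_torque']-f0['ft_torque'],s['ee_pos'],s['time']);ctrl.pause(.05)
cv2.imwrite("pics/scene4.png",cv2.resize(vision.camera("scene")[160:310,100:300,::-1],None,fx=4,fy=4))
```

```text
15.675 [-3.45920098e-01  5.67999822e-01  1.14952407e+00 -2.74487238e-05
  1.42404768e+00 -2.78642533e+00] [-3.14156345e+00 -1.81298027e-05 -2.27187974e+00]
False
[ 629.3766744  -145.63238793  153.68780806] [0.37707942 0.33455405 0.43594153] [0.01569078 0.07990859 0.01058065]
13.945474438629812 [0.01599397 2.75518787 0.61293789] [0.50018663 0.20535513 0.10679321] [ 628.855625   -145.10558891  153.00309793] 17.9667
14.30070786466849 [-0.8974688   3.50737362  0.56879622] [0.54444165 0.31123555 0.0789287 ] [ 628.86916455 -145.10714152  152.96956837] 18.0167
13.800078196754404 [-1.00025592  3.72833977 -0.07748839] [0.62437949 0.2826023  0.01302296] [ 628.87409824 -145.12621872  152.96576899] 18.0667
14.069410074588312 [-1.65531175  3.34053974  0.1516952 ] [0.6691457  0.27307033 0.02728321] [ 628.87174019 -145.10146525  152.98657174] 18.1167
14.483398763724965 [-1.95030477  3.46481046  0.30539127] [0.69873174 0.31329008 0.06762438] [ 628.88325463 -145.12728015  152.97774316] 18.1667
```

View pics/scene4.png

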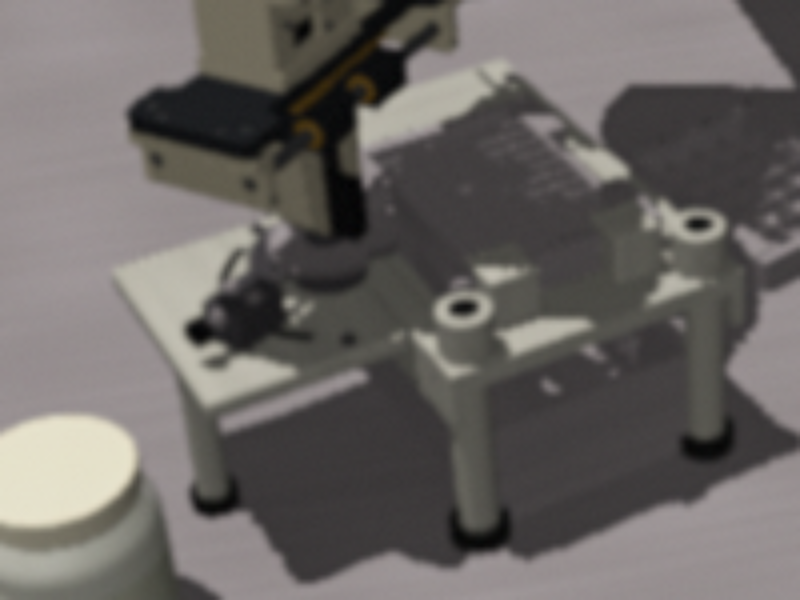

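```bash
cat > turn.py <<'E'
from h import *
from rig import *
import json
def sense(n=4):
    S=[]
    for i in range(n):
        S.append(status.sense());ctrl.pause(.02)
    return S[-1],np.mean([s['ft_force'] for s in S],0),np.mean([s['ft_torque'] for s in S],0)
def turn(K,y,z=153):
    q=solver.solve_ik([*K,z],[np.pi,0,y]);q=np.array(q)
    q0=status.sense()['joint_pos'];assert abs(q[5]-q0[5])<.4,(q,q0)
    ctrl.move_joints(q)
E
python3 - <<'E'
from turn import *
K=np.array([628.2,-144.8]);y0=.87
turn(K,y0+np.pi-2*np.pi)
for i in range(1,10):
    y=y0-np.pi-.1*i
    turn(K,y)
    s,f,t=sense()
    j=np.array([-np.sin(y),np.cos(y)]);fj=f[:2]@j
    K=K+np.clip(.1*fj,-.3,.3)*j
    print(i,round(y,2),s['joint_pos'][5].round(3),"F",f.round(1),"fj",fj.round(1),"tz",t[2].round(3),"K",K.round(1),"w",s['width'].round(1),round(s['time'],2))
json.dump([*K,y],open("k.json","w"))
E
```

```text
Traceback (most recent call last):
AttributeError: 'float' object has no attribute 'round'
```

Run:
```python
from turn import *
K=np.array([628.2,-144.8]);y0=.87
for i in range(1,10):
    y=y0-np.pi-.1*i
    turn(K,y)
    s,f,t=sense()
    j=np.array([-np.sin(y),np.cos(y)]);fj=f[:2]@j
    K=K+np.clip(.1*fj,-.3,.3)*j
    print(i,"y %.2f q6 %.3f"%(y,s['joint_pos'][5]),"F",f.round(1),"fj %.1f tz %.3f w %.1f t %.2f"%(fj,t[2],s['width'],s['time']),"K",K.round(1))
json.dump([*K,y],open("k.json","w"))
```

```text
1 y -2.37 q6 -2.687 F [ 5.4  0.3 -2.7] fj 3.6 tz 0.048 w 14.1 t 19.13 K [ 628.4 -145. ]
2 y -2.47 q6 -2.589 F [ 4.4  1.6 -1.8] fj 1.5 tz -0.021 w 13.8 t 19.45 K [ 628.5 -145.1]
3 y -2.57 q6 -2.490 F [ 4.2  2.8 -1.1] fj -0.0 tz -0.051 w 13.9 t 19.77 K [ 628.5 -145.1]
4 y -2.67 q6 -2.391 F [ 3.2  3.5 -1.3] fj -1.7 tz -0.065 w 14.0 t 20.08 K [ 628.4 -145. ]
5 y -2.77 q6 -2.291 F [ 3.6  3.5 -1.5] fj -1.9 tz -0.028 w 14.6 t 20.40 K [ 628.4 -144.8]
6 y -2.87 q6 -2.192 F [ 3.1  3.6 -1.1] fj -2.6 tz -0.039 w 14.1 t 20.72 K [ 628.3 -144.5]
7 y -2.97 q6 -2.092 F [ 3.6  3.  -1.4] fj -2.3 tz 0.044 w 14.1 t 21.03 K [ 628.2 -144.3]
8 y -3.07 q6 -1.990 F [ 3.7  3.  -1. ] fj -2.7 tz 0.006 w 14.0 t 21.35 K [ 628.2 -144. ]
9 y -3.17 q6 -1.890 F [ 3.5  2.1 -1.7] fj -2.2 tz -0.033 w 13.8 t 21.67 K [ 628.2 -143.8]
```

```bash
cat > go.py <<'E'
from turn import *
import sys
*K,y=json.load(open("k.json"));K=np.array(K)
tend=float(sys.argv[1]);hist=[]
while y>tend:
    y-=.04
    turn(K,y)
    s,f,t=sense(3)
    K=np.clip(K+np.clip(.04*f[:2],-.15,.15),[626,-147.5],[631.5,-141.5])
    print("y %.2f"%y,"F",f.round(1),"tz %.3f w %.1f t %.2f"%(t[2],s['width'],s['time']),"K",K.round(1))
    json.dump([*K,y],open("k.json","w"))
    if t[2]<-.13 or t[2]>.2:break
E
python3 go.py -4.3
```

```text
y -3.21 F [ 4.2  0.9 -1.1] tz -0.029 w 14.2 t 21.97 K [ 628.4 -143.8]
y -3.25 F [ 2.8  0.6 -1.2] tz -0.028 w 13.6 t 22.27 K [ 628.5 -143.8]
y -3.29 F [ 2.2 -0.7 -0.9] tz 0.001 w 14.0 t 22.57 K [ 628.6 -143.8]
y -3.33 F [ 0.2 -0.8 -0.4] tz -0.050 w 13.5 t 22.87 K [ 628.6 -143.8]
y -3.37 F [-0.  -1.3 -0.2] tz -0.005 w 14.0 t 23.17 K [ 628.6 -143.9]
y -3.41 F [-1.1 -0.3  0.7] tz -0.000 w 14.2 t 23.47 K [ 628.5 -143.9]
y -3.45 F [-0.9 -0.2  1. ] tz -0.000 w 14.2 t 23.77 K [ 628.5 -143.9]
y -3.49 F [-1.6  0.9  1. ] tz -0.009 w 13.9 t 24.07 K [ 628.4 -143.9]
y -3.53 F [-1.4  0.3  1.4] tz -0.022 w 14.0 t 24.37 K [ 628.4 -143.8]
y -3.57 F [-1.   1.4  0.5] tz -0.028 w 14.1 t 24.67 K [ 628.3 -143.8]
y -3.61 F [-0.1  1.6  1. ] tz 0.040 w 13.6 t 24.97 K [ 628.3 -143.7]
y -3.65 F [-0.   2.1 -0.1] tz 0.003 w 13.7 t 25.27 K [ 628.3 -143.6]
y -3.69 F [0.7 2.  0.7] tz -0.062 w 13.9 t 25.57 K [ 628.4 -143.6]
y -3.73 F [ 1.2  2.5 -0.4] tz -0.105 w 13.8 t 25.87 K [ 628.4 -143.5]
y -3.77 F [ 1.1  1.5 -0.4] tz -0.222 w 14.2 t 26.17 K [ 628.5 -143.4]
```

Run:
```python
from turn import *
*K,y=json.load(open("k.json"))
s,f,t=sense();print(t,s['tau'][5])
set_gripper(40);ctrl.pause(.3)
s,f,t=sense();print(f,t,s['tau'][5],s['time'])
ctrl.line_to([*K,240],speed=150)
ctrl.line_to([480,-110,260],speed=250)
cv2.imwrite("pics/top5.png",vision.camera("top")[:,:,::-1])
cv2.imwrite("pics/scene5.png",vision.camera("scene")[:,:,::-1])
I={n:cv2.imread(f"pics/{n}5.png")[:,:,::-1].copy() for n in("top","scene")}
print(y+np.pi)
for n in I: print(n,fitbar({n:I[n]},[628,-145,y+np.pi]),fitbar({n:I[n]},[628,-145,y+np.pi-.3]))
for n,(x0,x1,y0,y1) in {"top":(300,400,140,240),"scene":(120,270,160,260)}.items():
    cv2.imwrite(f"pics/z5_{n}.png",cv2.resize(cv2.imread(f"pics/{n}5.png")[y0:y1,x0:x1],None,fx=5,fy=5,interpolation=cv2.INTER_CUBIC))
print(status.sense()['time'])
```

```text
[ 0.22643541 -0.29562567 -0.18910845] -0.20030999556183815
[ 0.52772778 -0.03602745  0.40492987] [-0.01989182  0.00048085 -0.01218129] -0.0001313985831075115 27.2417
-0.6300000000000003
top (array([ 628.52385045, -143.76901512,   -0.77637936]), np.float64(15.224380366525695)) (array([ 628.50498239, -143.73751701,   -0.77461343]), np.float64(14.990152505446623))
scene (array([ 6.34908890e+02, -1.45863694e+02, -6.00404316e-01]), np.float64(33.87276175829809)) (array([ 6.34908890e+02, -1.45863694e+02, -6.00404316e-01]), np.float64(33.87276175829809))
28.8583
```

View pics/z5_top.png

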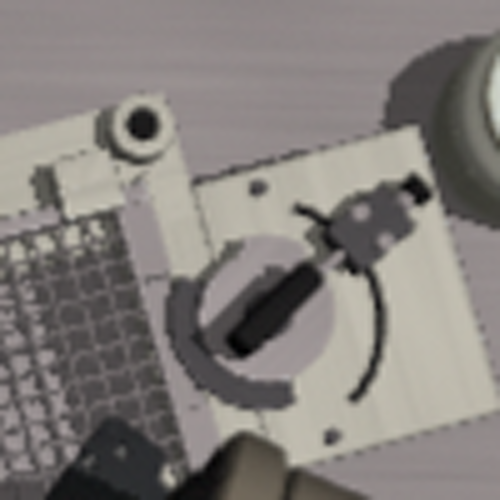

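View pics/z5_scene.png

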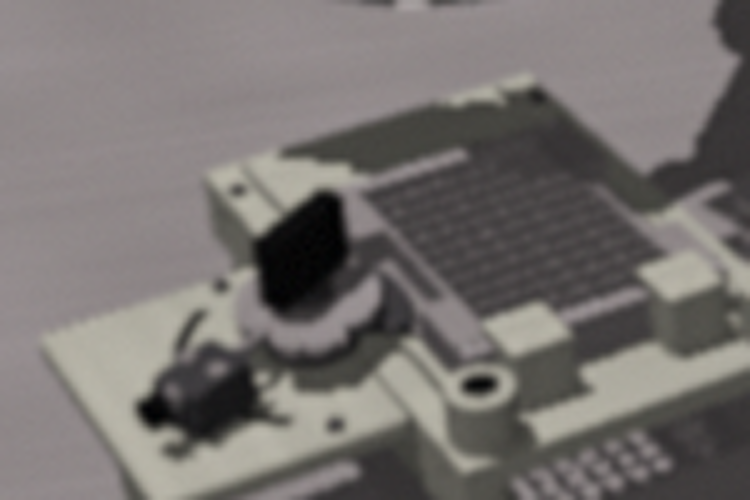

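Run:
```python
from h import *
out=[]
for n,x0,y0 in(("top",330,170),("scene",160,190)):
  for yw in(-.63,-.776):
    im=cv2.imread(f"pics/{n}5.png")[y0:y0+50,x0:x0+50];S=8
    b=cv2.resize(im,None,fx=S,fy=S,interpolation=cv2.INTER_CUBIC)
    k=[628.5,-143.8,yw] if n=="top" else [633.5,-145.9,yw]
    for zz in(149,183):
        q=(proj(n,W(k,[[24,7,zz],[-24,7,zz],[-24,-7,zz],[24,-7,zz]]))-[x0,y0]+.5)*S-.5
        cv2.polylines(b,[np.int32(q.round())],True,(0,0,255) if zz>160 else (0,255,0),1)
    out.append(cv2.convertScaleAbs(b,alpha=1.3,beta=20)[:300])
cv2.imwrite("pics/ov5.png",np.vstack([np.hstack(out[:2]),np.hstack(out[2:])]))
```

```text
(no output)
```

View pics/ov5.png

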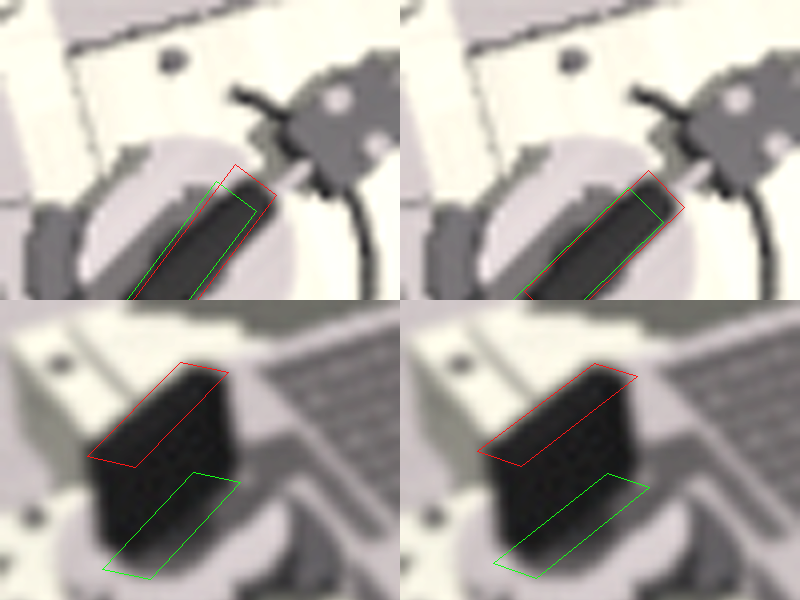

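Run:
```python
from h import *
a,b=[cv2.cvtColor(cv2.imread(f"pics/top{i}.png"),cv2.COLOR_BGR2GRAY) for i in(2,5)]
A=np.hstack([cv2.resize(cv2.imread(f"pics/top{i}.png")[165:205,355:395],None,fx=10,fy=10,interpolation=cv2.INTER_NEAREST) for i in(2,5)])
cv2.imwrite("pics/pl.png",A)
u0=proj("top",W(DP,[20,-98,140]))[0];print(u0)
# black tail blob centroid
for g in(a,b):
    r=g[168:186,376:392].astype(float);w=np.clip(70-r,0,40);yy,xx=np.mgrid[168:186,376:392];print((w*xx).sum()/w.sum(),(w*yy).sum()/w.sum())
I=cv2.imread("pics/top5.png")[:,:,::-1].copy()
```

```text
[353.32463666 203.07476698]
386.11464968152865 174.8654458598726
385.46153846153845 175.25882352941176
```

View pics/pl.png

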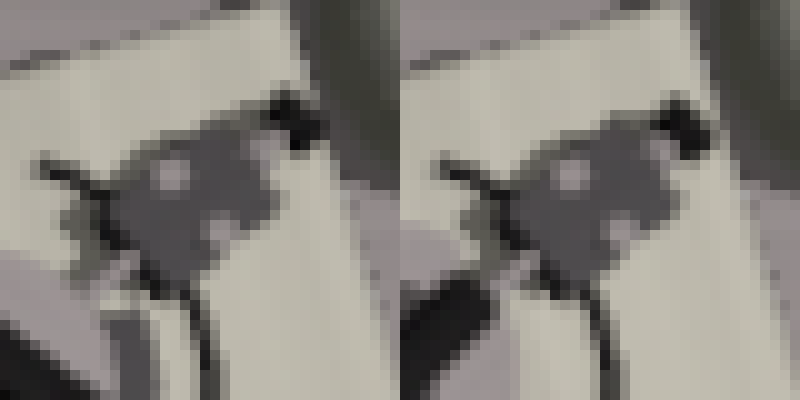

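Run:
```python
import cv2,numpy as np
a,b=[np.float32(cv2.cvtColor(cv2.imread(f"pics/top{i}.png"),cv2.COLOR_BGR2GRAY)) for i in(2,5)]
for n,(x0,x1,y0,y1) in dict(frame=(285,335,185,215),bottle=(205,245,175,215),tub=(385,440,135,190)).items():
    h=cv2.createHanningWindow((x1-x0,y1-y0),cv2.CV_32F);print(n,cv2.phaseCorrelate(a[y0:y1,x0:x1].copy(),b[y0:y1,x0:x1].copy(),h))
from rig import *
s=status.sense();print(s['ee_pos'],s['ft_force'],s['time']);job_done()
```

```text
frame ((-0.02672376911490204, -0.025338394662298924), 1.0039581802686055)
bottle ((0.006289482422193515, -0.038805483096322035), 0.9893991653621197)
tub ((-0.003507060038419496, -0.05409667122646766), 0.9745555726687113)
[ 480.99414099 -110.33210814  259.30064121] [ 0.24657346  0.52216862 -1.05687492] 28.8583
the job is handed in; nothing more can be done
```

The blade frame is home under the rear lugs, the plunger appears to be in the cam notch, and the robot has let go. I handed the job in at about 29 s.

- **Blade frame:** I pushed the front face with two fingers until it stopped, with about 11.5 N at the end. The pictures show its rear edge under both lugs. It did not move while the knob was turned (shift under 0.05 px).
- **Knob:** I gripped the bar and turned it clockwise about 1.5 rad in small steps. I let go when the cam began to pull the knob on, at about -0.2 N m.
- **Lock:** In the top camera, the bar then ran on by itself about 0.15 rad. The plunger's tail had also moved inward about 0.75 px (roughly 1.7 mm) since the start. That puts the plunger near 0.5 mm, against the 1.5 mm limit. Only the top camera supports this number, and I did not check it by touch.
- **Bystanders and arm:** The bottle and jar did not shift between the pictures before and after the knob turn. I did not measure the spare frame, but the arm never worked near it. The arm was clear, with forces near zero.

**Disagreement:** The scene camera fit put the knob 4 to 6 mm off and did not show the bar's final 0.15 rad. Its silhouette fitted visibly worse, so I went with the top camera.

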